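# Uncap a silencer in the vise and lock its end ring

## Robot

A 6-joint arm with a two-finger parallel gripper is mounted at the origin on the work surface. World frame = base frame: x ahead of the robot, y to its left, z up, the work surface at z = 0. Lengths are in mm, angles in rad, forces in N, time in s.
With the tool pointing down it reaches from about 225 to 725 mm from the base axis. Payload 3.1 kg.
Tool frame: the origin (TCP) lies midway between the tips of the shut fingers; the grasp point (between the pads) lies 19 mm behind it (manip.grasp_offset is the distance from the TCP to the grasp point, in mm); z points along the fingers, y is the line along which they close (so a half turn about z gives the same grasp; the last joint's range is limited). The gripper opens to 85 mm and grips with 20 to 120 N. Pads are 22 mm wide; open, the fingers measure 114 mm over their backs; the gripper's body (76 mm by 85 mm) begins 54 mm behind the grasp point. The pads swing forward as they close: fully open they stand 13 mm farther back than shut.
Start: joints at [-1.447, 0.048, 0.099, 1.622, 0, 1.443], TCP at [130.788, -508.441, 231.312] pointing down, gripper open.
Joint ranges: [-2.91, 2.91], [-0.99, 1.94], [-1.21, 1.42], [-2.12, 2.29], [-1.49, 1.47], [-3.14, 3.14]. Speed limits (rad/s): [2.79, 2.79, 3.14, 3.14, 3.14, 3.14].

## Interface

Orientations are given as a unit quaternion [x, y, z, w].
In Python, from workcell import manip gives the robot as it stands. Calls block until the motion is done:
- manip.reach(position, orientation): joint-space move of the TCP to a pose.
- manip.line_to(position, vel=150, frame=None, guard=None): straight line of the TCP; frame=None keeps the orientation; vel is the mean speed in mm/s. With guard (N) it stops when the force on the tool has changed by that much, and returns True; else False.
- manip.goto_joints(angles): joint-space move.
- manip.grip(opening, f_grip=None): opening from 0.0 (shut) to 1.0 (fully open); f_grip is the grip in N (None keeps the last); returns when the fingers have stopped.
- manip.wait(seconds).
- manip.solve_ik(position, orientation): joint angles nearest the present ones, or None.
- manip.read_state(): the state.
- manip.camera(name): name is "scene" or "top" or "wrist"; returns (picture, depth): 384x512x3 uint8, red, green, blue; 384x512 float32, mm along the optical axis (not along the pixel's ray), 0 where there is no reading.
- manip.camera_model(name): a dict with "vertical_fov" (degrees; the focal length in pixels is half the picture's height over the tangent of half this angle, whatever the lens; pixels are square), "cx", "cy" (the principal point, pixels), "distortion" ([k1, k2, p1, p2, k3] as OpenCV has them; the pictures are not rectified), "position" and "rotation" of the camera in the world. Camera axes: x right, y up, looking along -z (the intrinsics and any distortion apply to the point x, -y, -z); pixel columns grow to the right and rows downward; lengths in mm; the calibration is good to about 2 mm. A picture is of the moment at which its call begins: read the wrist's pose just before it. camera_model takes no time and is no camera call; for the wrist camera it gives the pose at the moment of the call.
A pose or a line that the arm cannot do raises manip.IKError and nothing moves.
- manip.finish_job(): hands the job in; it is judged then, once.
The state is a dict: "clock": time; "q": joint angles; "joint_vel": joint speeds; "joint_efforts": joint torques, N m; "tcp_pos": TCP position; "eef_rot": TCP orientation; "force": force on the tool from outside, world axes, zero at the start; "torque": the same for the moment, N m; "finger_gap": opening from 0.0 (shut) to 1.0 (fully open); "grasp_force": force on a finger pad.
Only numpy, scipy, OpenCV 4.12 (cv2) and the standard library are available. Lean on these libraries where they do the work, as an engineer would, in place of code of your own. Each camera call takes 0.05 s, during which the arm holds its last target. There are 200 camera calls.

## Task

Take the blue protective cap off the silencer in the vise and set it down in the empty grey tray, open side down, without dropping it. Then turn the silencer's lock ring clockwise by its lugs, regripping as needed, over its catch and right up to the stop, so that its white index line stands at the red locked mark. Leave everything else on the bench where it is.

Things in the scene. Friction and masses are not known exactly. Their poses are not given: they have to be found in the camera images.
- vise: red bench vise with 125 mm jaws, fixed to the table. Origin on the table under the middle of the jaw gap; x runs along its screw, towards the handle. Jaw tops are 134 mm above the table, the slide bar between them 82 mm.
- silencer: round steel silencer, 80 mm across, held upright and immovable in the vise. Origin: centre of its lower end, z up. A fixed flange (102 mm across, top 126 mm above the origin) carries the marks; the lock ring turns just above it; an outlet stub, 52 mm across, rises in the middle to 165 mm. From above, the green open mark is on its +x axis, the red locked mark 3.00 rad clockwise of that.
- locked_mark (a point): the red locked mark on the silencer's flange, 47 mm from the axis. The ring's solid stop is here. Just before it is a spring catch: from about 0.6 to 0.3 rad before the mark the ring gets clearly stiffer, up to 0.9 N m, then goes light and clicks over to the stop by itself. Let go on that climb it springs back to about 0.6 rad short; elsewhere it stays where it is left.
- lock_ring (a joint): turn of the captive black lock ring about the silencer's upright axis, rad: 0 = its white index line at the green open mark, growing clockwise seen from above, 3.00 = index line at the red locked mark, against the stop. It starts at 0 to 0.6 and turns with a steady friction of 0.3 N m, more at the catch (see locked_mark).
- ring_centre (a point): point on the ring's axis level with the tops of its lugs, 154 mm above the silencer's origin. The ring itself is 86 mm across, its top 5 mm lower. Hidden under the cap at the start.
- index_line (a point): the white index line on the ring's top, 38 mm from the axis, midway between lug0 and lug2
- lug0 (a point): top of one of three equal yellow lugs of the ring, 57 mm from the axis, 60 degrees counterclockwise (from above) of the index line. Each lug is an upright block: 12 mm thick along the turning direction, standing out from the ring's side (43 mm from the axis) to 61 mm, 25 mm tall, its foot 3 mm above the flange; it can be pinched across its thickness from above
- lug1 (a point): the same point of the second lug, 180 degrees from the index line
- lug2 (a point): the same point of the third lug, 60 degrees clockwise of the index line
- cap: blue plastic protective cap, an inverted cup 135 mm across (inside 129 mm) and 46 mm tall with an upright pull tab on top; at the start it sits loose over the ring and outlet, resting on the outlet stub. Origin: centre of its open lower rim, z up. Mass about 0.14 kg. It must rise about 50 mm to clear the outlet.
- cap_tab (a point): top middle of the cap's pull tab, 74 mm above the rim. The tab is 64 mm long along the cap's x, 12 mm thick along its y, and stands 28 mm above the cap's flat top (46 mm above the rim)
- tray: empty grey plastic tray, loose, 215 (its x) x 195 (its y) x 40 mm outside, 4 mm walls, floor top 4 mm up. Origin: centre of its underside
- rivet_tub: clear plastic tub 170 x 150 x 85 mm full of aluminium rivets (not the empty tray); leave alone
- drill: yellow and black cordless drill standing on its battery foot, 200 mm tall; leave alone
- tube_offcut: steel tube offcut standing upright, 60 mm across, 100 mm tall; leave alone
- short_tube: short steel tube standing upright, 76 mm across, 65 mm tall; leave alone
- end_cone: steel reducing cone standing on its wide end, 80 mm across, 66 mm tall; leave alone
- rivet_box: small red carton 85 x 60 x 55 mm; leave alone
- hammer: hammer lying flat; leave alone
- spray_can: yellow spray can with red cap, 60 mm across, 170 mm tall; leave alone
Not all that is in view belongs to the job. There is more than one size of the cap; the one meant has the size given above.

How it is judged (in metres and radians):
On the way, in this order (a step that is already met when the one before it is completed fails the run):
1. the cap has been lifted off the silencer and brought clear of it (horizontal distance between cap and silencer above 0.14 m and not (value of joint lock_ring above 2.93 rad)), for 0.1 s.
2. the lock ring has been turned over its catch to the stop at the locked mark (value of joint lock_ring above 2.93 rad), for 0.2 s.
At the end, for the whole second after the job is handed in: The lock ring reads more than 2.93 rad (within 0.07 rad of its stop at the locked mark); the cap stands open side down on the floor of the empty grey tray, flat within 0.12 rad, its rim centre within 45 mm (tray's x) and 40 mm (tray's y) of the tray's centre, released and at rest (value of joint lock_ring above 2.93 rad and x of cap in the frame of tray between -0.045 and 0.045 m and y of cap in the frame of tray between -0.04 and 0.04 m and z of cap in the frame of tray between -0.01 and 0.012 m and angle between cap's own z axis and vertical below 0.12 rad and linear speed of cap below 0.02 m/s); the robot touches nothing.
It fails at once if the cap is dropped: it falls freely at more than 0.8 m/s (from over about 30 mm) (linear speed of cap above 0.8 m/s and contact force between the fingers and cap below 0.1 N).
It fails at once if one of the other things on the bench is moved by more than 40 mm (distance of any of rivet_tub, drill, tube_offcut, short_tube, end_cone, rivet_box, hammer, spray_can from where it was at the start of the episode above 0.04 m).
It also fails if it takes over 64 s, if anything falls off the work surface, if the arm or the gripper's body presses on something with over 40 N, if the wrist force passes 120 N, or if a joint passes its speed limit or range.

## Working session

There is one attempt and no reset: what is moved stays moved. The work goes in short steps, each a Python script; the robot and the scene stay as the last script left them, time stands still between calls to the robot, and variables do not carry over. Pictures are saved under pics/ and viewed, at most 10 in all, crops included, and the job is handed in when it is done.

```bash
ls; mkdir -p pics; cat > h.py <<'E'
import numpy as np, cv2
from workcell import manip
from scipy.spatial.transform import Rotation as R
def K(m,h=384):
    f=h/2/np.tan(np.radians(m["vertical_fov"])/2)
    return np.array([[f,0,m["cx"]],[0,f,m["cy"]],[0,0,1.]]),np.array(m["distortion"],float)
def Rm(m):
    r=np.array(m["rotation"],float)
    return r if r.shape==(3,3) else R.from_quat(r).as_matrix()
def rays(m,px):
    k,d=K(m); u=cv2.undistortPoints(np.array(px,float).reshape(-1,1,2),k,d).reshape(-1,2)
    return np.c_[u[:,0],-u[:,1],-np.ones(len(u))]@Rm(m).T
def onplane(m,px,z):
    r=rays(m,px); c=np.array(m["position"],float)
    return c+r*((z-c[2])/r[:,2])[:,None]
def bydepth(m,px,dep):
    return np.array(m["position"],float)+rays(m,px)*np.array(dep,float)[:,None]
def proj(m,P):
    k,d=K(m); p=(np.array(P,float)-np.array(m["position"]))@Rm(m)
    return cv2.projectPoints(np.c_[p[:,0],-p[:,1],-p[:,2]],np.zeros(3),np.zeros(3),k,d)[0].reshape(-1,2)
def save(n,im): cv2.imwrite("pics/"+n+".png",cv2.cvtColor(im,cv2.COLOR_RGB2BGR))
def down(yaw): # tool z down, tool y axis at angle yaw in world
    y=np.array([np.cos(yaw),np.sin(yaw),0]);z=np.array([0,0,-1.]);x=np.cross(y,z)
    return R.from_matrix(np.c_[x,y,z]).as_quat()
E
python3 - <<'E'
from h import *
for n in ("scene","top"):
    m=manip.camera_model(n); print(n,m); im,d=manip.camera(n); save(n,im); np.savez(n+".npz",im=im,d=d)
print(manip.read_state(), manip.grasp_offset)
a=cv2.imread("pics/scene.png");b=cv2.imread("pics/top.png")
E
```

```text
pics
scene {'vertical_fov': 48.73466766517815, 'cx': 256.69413046763464, 'cy': 194.63051744961217, 'distortion': array([-0.07474163,  0.        ,  0.        ,  0.        ,  0.        ]), 'position': array([1250.21239586,  828.97248793, 1200.96066616]), 'rotation': array([0.15692356, 0.37594385, 0.85092598, 0.3316115 ])}
top {'vertical_fov': 54.3942164544037, 'cx': 253.68535344693294, 'cy': 189.1027844448929, 'distortion': array([0.02375974, 0.        , 0.        , 0.        , 0.        ]), 'position': array([ 368.58213803,   -3.27699049, 1524.82775107]), 'rotation': array([-0.01942788,  0.01822789,  0.71688451, -0.69668279])}
{'clock': 0.1, 'q': array([-1.44675520e+00,  4.86684370e-02,  9.77584275e-02,  1.62200551e+00,
        1.94223798e-05,  1.44300004e+00]), 'joint_vel': array([ 0.00086048, -0.00258051,  0.00317869, -0.00120548, -0.00026015,
        0.00098479]), 'joint_efforts': array([ 2.81046588e-03, -3.39852333e+01,  3.20935142e+01,  1.57880323e-02,
        1.90362115e-06,  6.24146494e-07]), 'tcp_pos': array([ 130.74847346, -507.88967581,  230.24047527]), 'eef_rot': array([ 9.92082153e-01,  1.25586139e-01,  1.17006476e-05, -1.05957694e-03]), 'force': array([-0.19852678,  0.44749567, -1.37520444]), 'torque': array([ 0.00498116, -0.02519646, -0.01537681]), 'grasp_force': 0.0, 'finger_gap': 1.0017507873228897} 18.700000000000003
```

View pics/top.png

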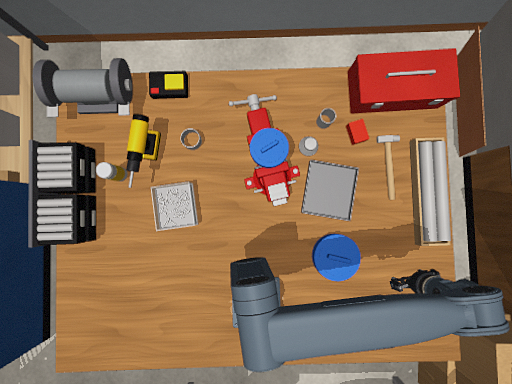

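View pics/scene.png

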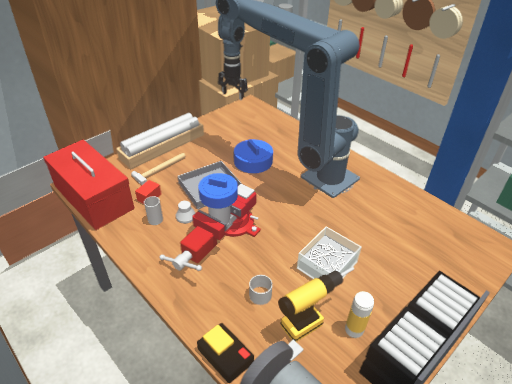

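Top view: the candidates for the cap are the blue disc on the vise at (269,147) and the larger blue disc on the bench at (337,257). I choose the vise one. The candidates for the tray are the grey one at (330,190) and the rivet tub at (175,206), which is full, so I choose the grey one. Next I measure these and check the cap in one crop.

```bash
python3 - <<'E'
from h import *
D=np.load("top.npz"); im,d=D["im"],D["d"]; m=manip.camera_model("top")
hsv=cv2.cvtColor(im,cv2.COLOR_RGB2HSV)
mask=cv2.inRange(hsv,(100,130,60),(125,255,255))
n,l,s,c=cv2.connectedComponentsWithStats(mask)
for i in range(1,n):
    if s[i,4]<300 or s[i,0]<200: continue
    ys,xs=np.where(l==i); P=bydepth(m,np.c_[xs,ys],d[ys,xs])
    z=P[:,2]; zt=np.median(z); 
    top=P[abs(z-zt)<6]; tab=P[z>zt+18]
    (cx,cy),rad=cv2.minEnclosingCircle(top[:,:2].astype(np.float32))
    print("blue",c[i],s[i,4],"ztop",zt,"circle",cx,cy,"r",rad)
    if len(tab)>3:
        print(" tab",tab.mean(0),np.percentile(tab[:,2],[50,95]),cv2.minAreaRect(tab[:,:2].astype(np.float32)),len(tab))
# tray
g=cv2.inRange(hsv,(0,0,90),(180,45,190)); roi=np.zeros_like(g); roi[155:225,296:364]=1
g=cv2.morphologyEx(g*roi,cv2.MORPH_OPEN,np.ones((3,3)))
cs,_=cv2.findContours(g,cv2.RETR_EXTERNAL,cv2.CHAIN_APPROX_NONE); k=max(cs,key=cv2.contourArea)
bx=cv2.boxPoints(cv2.minAreaRect(k)); print("tray px",bx.tolist())
for z in (4,40):
    p=onplane(m,bx,z); print(z,p.mean(0),np.linalg.norm(p-np.roll(p,1,0),axis=1), np.degrees(np.arctan2(*(p[1]-p[0])[1::-1])))
y,x=190,330; print("tray floor z",bydepth(m,[[x,y]],[d[y,x]]))
S=np.load("scene.npz")["im"]
crop=np.hstack([cv2.resize(im[90:290,220:380],(480,600)),cv2.resize(S[130:260,160:290],(320,320))[:, :] if 0 else cv2.resize(S[110:270,170:255],(319,600))])
save("crop1",crop)
E
```

```text
blue [268.78246206 147.60455312] 1186 ztop 252.69626959764048 circle 577.659912109375 -58.42061233520508 r 66.82731628417969
 tab [566.75510649 -54.7008712  346.4646548 ] [279.60537686 718.48844258] ((489.97314453125, -24.770092010498047), (44.34958267211914, 242.53665161132812), 69.59700012207031) 74
blue [336.02957907 256.83731513] 1758 ztop 63.295427021359046 circle 172.6753387451172 -314.91546630859375 r 89.15249633789062
 tab [ 183.74216461 -296.67766173  176.5222535 ] [ 99.87804715 887.67042686] ((253.13717651367188, -173.12615966796875), (409.3451843261719, 33.7890510559082), 60.515140533447266) 110
tray px [[301.2162170410156, 212.70272827148438], [310.1351623535156, 159.189208984375], [356.3514099121094, 166.89190673828125], [347.4324645996094, 220.40542602539062]]
4 [ 438.52695963 -307.1783159     4.        ] [189.18630931 221.68758743 190.5762687  221.12955814] -11.476344773198381
40 [ 436.87127339 -299.98457045   40.        ] [184.70801969 216.43994966 186.0650769  215.89512966] -11.476344773198385
tray floor z [[ 437.28269104 -312.84622602    0.74577948]]
```

View pics/crop1.png

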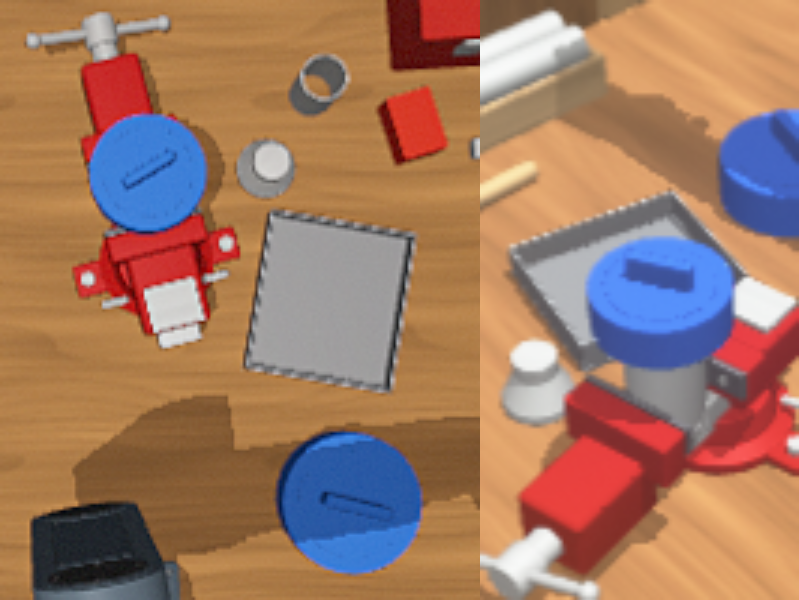

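The crop confirms it. The vise cap at (269,147) has a measured diameter of 134 mm, so it is the right one; the cap on the bench is larger. The tab runs at about -59° in the world, and the tray is empty. Next I move above the cap for a close look.

```bash
python3 - <<'E'
from h import *
from math import radians as r
s=manip.read_state(); p=s["tcp_pos"]
manip.line_to([p[0],p[1],400],vel=300)
opts=[]
for a in (31,211):
    q=manip.solve_ik([577,-58,400],down(r(a))); print(a,q)
    if q is not None: opts.append((abs(q[5]),a))
a=min(opts)[1]; manip.reach([577,-58,400],down(r(a)))
m=manip.camera_model("wrist"); im,d=manip.camera("wrist"); save("w1",im); np.savez("w1.npz",im=im,d=d)
st=manip.read_state();print(a,m["position"],st["tcp_pos"],st["clock"],m["vertical_fov"],st["force"])
hsv=cv2.cvtColor(im,cv2.COLOR_RGB2HSV)
mask=cv2.inRange(hsv,(100,130,40),(125,255,255))
ys,xs=np.where((mask>0)&(d>50)); P=bydepth(m,np.c_[xs,ys],d[ys,xs])
P=P[np.hypot(P[:,0]-577,P[:,1]+58)<90]; zt=np.median(P[:,2]); tab=P[(P[:,2]>zt+20)&(P[:,2]<zt+40)];top=P[abs(P[:,2]-zt)<5]
print(zt,np.median(tab[:,2]),tab.mean(0),len(tab),cv2.minAreaRect(tab[tab[:,2]>zt+24][:,:2].astype(np.float32)),cv2.minEnclosingCircle(top[:,:2].astype(np.float32)))
print(np.linalg.svd(tab[:,:2]-tab[:,:2].mean(0),full_matrices=False)[2][0])
E
```

```text
31 [-0.21580402  0.34766171  0.79834216  2.02147677  0.          0.81394024]
211 [-0.21580402  0.34766171  0.79834216  2.02147677  0.         -2.32765241]
31 [544.12866595  -2.54182984 542.47185865] [576.83462846 -59.10237849 400.0203591 ] 3.1167 71.3458695832841 [-0.26299014 -0.3042636  -0.15440677]
251.37015120397427 278.4647677063341 [580.42923889 -58.96370236 278.30701093] 698 ((581.3482666015625, -60.52747344970703), (11.892269134521484, 63.85349655151367), 29.441253662109375) ((581.6155395507812, -60.38374710083008), 66.63508605957031)
[ 0.49683701 -0.86784387]
```

View pics/w1.png

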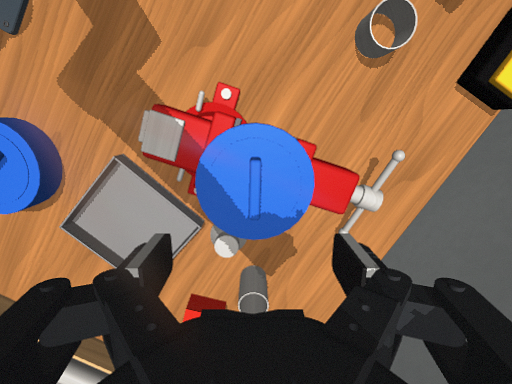

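Wrist view: the tab is at pixel (255,187), which is world (581,-60) with its normal at about 29.7° and its top at z≈279. The tray is at (130,215). I check the tray from the rim in this view, then grip and lift.

```bash
python3 - <<'E'
from h import *
from math import radians as r
m=manip.camera_model("wrist"); D=np.load("w1.npz"); im,d=D["im"],D["d"]
def tray(m,im,d):
    ys,xs=np.mgrid[0:384,0:512].reshape(2,-1); P=bydepth(m,np.c_[xs,ys],d[ys,xs])
    sat=cv2.cvtColor(im,cv2.COLOR_RGB2HSV)[ys,xs,1]
    k=(np.hypot(P[:,0]-437,P[:,1]+302)<160)&(P[:,2]>30)&(P[:,2]<46)&(sat<70)
    print(k.sum(),cv2.minAreaRect(P[k][:,:2].astype(np.float32)))
    k=(np.hypot(P[:,0]-437,P[:,1]+302)<150)&(P[:,2]>-6)&(P[:,2]<46)&(sat<50)
    print(k.sum(),cv2.minAreaRect(P[k][:,:2].astype(np.float32)))
tray(m,im,d)
D=np.load("top.npz"); tray(manip.camera_model("top"),D["im"],D["d"])
o=down(r(29.7))
manip.reach([581,-60,330],o)
print(manip.line_to([581,-60,257],vel=80,guard=8))
manip.grip(0.0,f_grip=60); s=manip.read_state(); print(s["tcp_pos"],s["finger_gap"],s["grasp_force"],s["force"])
manip.line_to([581,-60,265],vel=60); s=manip.read_state(); print(s["finger_gap"],s["grasp_force"],s["force"])
manip.line_to([581,-60,345],vel=120); s=manip.read_state(); print(s["finger_gap"],s["grasp_force"],s["force"],s["clock"])
E
```

```text
1137 ((444.8632507324219, -275.1781311035156), (262.40228271484375, 214.64913940429688), 78.48081970214844)
8235 ((444.2715759277344, -279.80694580078125), (251.70028686523438, 228.08798217773438), 81.84904479980469)
249 ((441.5625, -273.100341796875), (258.5659484863281, 213.9920196533203), 78.59554290771484)
2650 ((443.397216796875, -284.24615478515625), (258.0185852050781, 222.16415405273438), 78.70560455322266)
False
[581.01314395 -60.01532191 257.20784895] 0.12295063108462612 60.8869206905365 [-1.01855961 -0.10549147  1.31159791]
0.1280210918506572 60.53236126899719 [-0.10474432  0.34610182 -2.41183604]
0.12447955522710868 60.47308087348938 [ 0.43179966  0.18726361 -2.65451584] 6.325
```

```bash
python3 - <<'E'
from h import *
D=np.load("top.npz"); im,d=D["im"],D["d"]; m=manip.camera_model("top")
ys,xs=np.mgrid[150:230,290:370].reshape(2,-1); P=bydepth(m,np.c_[xs,ys],d[ys,xs])
sat=cv2.cvtColor(im,cv2.COLOR_RGB2HSV)[ys,xs,1]
a=np.radians(-11.5); u=np.array([np.cos(a),np.sin(a)]);v=np.array([-u[1],u[0]]); c=np.array([437,-302])
q=np.c_[(P[:,:2]-c)@u,(P[:,:2]-c)@v]
for lo,hi,n in((25,48,"rim"),(-6,10,"floor")):
    k=(P[:,2]>lo)&(P[:,2]<hi)&(sat<70)
    a1=q[k&(abs(q[:,1])<60)][:,0]; b1=q[k&(abs(q[:,0])<60)][:,1]
    a1=a1[abs(a1)<130]; b1=b1[abs(b1)<112]
    print(n,np.percentile(a1,[0,3,97,100]),np.percentile(b1,[0,3,97,100]))
    print(np.histogram(a1,bins=np.arange(-130,131,20))[0],np.histogram(b1,bins=np.arange(-112,113,16))[0])
E
```

```text
rim [-108.33619293 -108.13718689  105.12712839  105.7562984 ] [-99.04849186 -98.57717358  94.9794944   95.47056529]
[ 0 23  0  0  0  0  0  0  0  0  0 46  0] [28 24  0  0  0  0  0  0  0  0  0  0 37  0]
floor [-104.82159819  -98.83461168   99.35178175  114.70892406] [-111.75751536  -93.04692809   81.01457343   86.74021415]
[  0 106 140 139 137 138 135 131 139 135 131  83  23] [ 15 114 107 114 110 108 111 109 111 107 109 109  45   0]
```

```bash
python3 - <<'E'
from h import *
o=down(np.radians(29.7)); x,y=435.5,-303.5
manip.line_to([x,y,345],vel=300,frame=None)
manip.line_to([x,y,75],vel=150)
print(manip.line_to([x,y,50],vel=30,guard=4)); s=manip.read_state(); print(s["tcp_pos"],s["force"],s["finger_gap"])
manip.grip(0.5); s=manip.read_state(); print(s["finger_gap"],s["grasp_force"],s["force"])
manip.line_to([x,y,110],vel=150)
manip.grip(1.0)
manip.line_to([x,y,400],vel=350)
im,d=manip.camera("top"); save("top2",im); np.savez("top2.npz",im=im,d=d)
# look position over silencer
manip.reach([535,-30,400],o)
m=manip.camera_model("wrist"); im,d=manip.camera("wrist"); save("w2",im); np.savez("w2.npz",im=im,d=d,pos=m["position"],rot=m["rotation"])
print(manip.read_state()["clock"],manip.read_state()["q"])
c=np.array([581,-60,236.]);print(proj(m,[c]))
p=proj(m,[c])[0].astype(int); 
c0=im[max(0,p[1]-100):p[1]+100,max(0,p[0]-130):p[0]+130]; print(max(0,p[0]-130),max(0,p[1]-100)); save("w2c",cv2.resize(c0,None,fx=3,fy=3,interpolation=cv2.INTER_CUBIC))
E
```

```text
True
[ 435.45865714 -303.48127543   56.16468042] [-0.15189517 -0.41753107  3.99002317] 0.12406208364964552
0.49879681543498666 0.0 [ 0.50406885 -0.42140136 -0.35874296]
13.6583 [-1.83211406e-01  2.08041652e-01  6.24778961e-01  1.98814334e+00
 -6.59116643e-04  8.70902671e-01]
[[272.4743939  217.28957295]]
142 117
```

View pics/w2c.png

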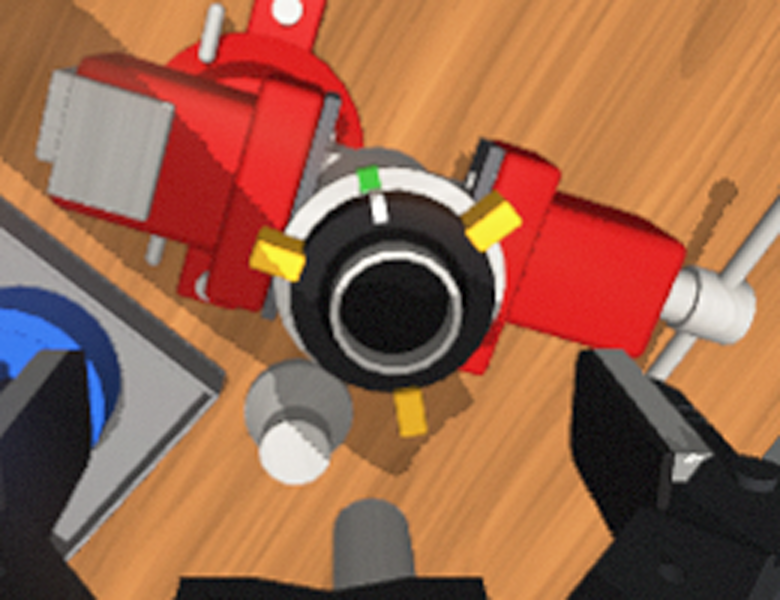

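The w2 crop shows the ring clearly. The index line is at (379,208), about 0.1–0.3 rad past the green mark at (370,180), and the three yellow lugs are at (278,257), (495,222) and (408,412). I now turn these into world positions and check that one grip can cover the whole turn.

```bash
cat > ring.py <<'E'
from h import *
def measure(m,im,c=(581,-60),zl=236,zi=231,zf=208,zs=247):
    hsv=cv2.cvtColor(im,cv2.COLOR_RGB2HSV); out={}
    for n,lo,hi,z,r0,r1,amin in (("lug",(20,150,160),(35,255,255),zl,48,68,12),("red",(0,180,90),(6,255,255),zf,40,54,5),("green",(50,120,80),(75,255,255),zf,38,60,5),("white",(0,0,190),(180,40,255),zi,28,43.5,5)):
        k,l,s,cc=cv2.connectedComponentsWithStats(cv2.inRange(hsv,lo,hi))
        for i in range(1,k):
            p=onplane(m,[cc[i]],z)[0]; r=np.hypot(p[0]-c[0],p[1]-c[1])
            if s[i,4]>=amin and r0<r<r1 : 
                out.setdefault(n,[]).append((p[:2].round(1).tolist(),round(r,1),round(np.arctan2(p[1]-c[1],p[0]-c[0]),3),int(s[i,4])))
    return out
E
python3 - <<'E'
from ring import *
m=manip.camera_model("wrist"); D=np.load("w2.npz"); im,d=D["im"],D["d"]
o=measure(m,im)
for k in o: print(k,*o[k],sep="\n ")
L=np.array([x[0] for x in o["lug"]])
if len(L)==3:
    A=np.c_[2*L,np.ones(3)]; s=np.linalg.solve(A,(L**2).sum(1)); print("centre",s[:2],"R",np.sqrt(s[2]+s[:2]@s[:2]))
ys,xs=np.mgrid[0:384,0:512].reshape(2,-1); P=bydepth(m,np.c_[xs,ys],d[ys,xs]); r=np.hypot(P[:,0]-581,P[:,1]+60)
for a,b in((22,28),(30,41),(46,50)):
    k=(r>a)&(r<b)&(P[:,2]>190); print(a,b,np.percentile(P[k][:,2],[5,25,50,75,95]).round(1))
k=(r<32)&(P[:,2]>241)&(P[:,2]<255); print("stub",cv2.minEnclosingCircle(P[k][:,:2].astype(np.float32)))
T=np.load("top2.npz"); mt=manip.camera_model("top"); b=cv2.inRange(cv2.cvtColor(T["im"],cv2.COLOR_RGB2HSV),(100,130,60),(125,255,255))
ys,xs=np.where(b>0); P=bydepth(mt,np.c_[xs,ys],T["d"][ys,xs]); k=(np.hypot(P[:,0]-436,P[:,1]+303)<85)
Q=P[k]; t=Q[abs(Q[:,2]-np.median(Q[:,2]))<5]; print("cap",np.median(Q[:,2]),cv2.minEnclosingCircle(t[:,:2].astype(np.float32)))
E
```

```text
lug
 ([599.2, -13.6], np.float64(49.9), np.float64(1.196), 165)
 ([532.2, -67.8], np.float64(49.4), np.float64(-2.982), 157)
 ([613.0, -99.3], np.float64(50.6), np.float64(-0.887), 126)
green
 ([550.6, -25.2], np.float64(46.2), np.float64(2.288), 49)
white
 ([557.5, -30.6], np.float64(37.6), np.float64(2.246), 38)
centre [581.62875486 -60.39052722] R 49.98101733269953
22 28 [232.3 234.1 241.7 246.4 247.5]
30 41 [229.9 230.5 231.  231.5 232.3]
46 50 [206.9 208.2 236.6 464.  480. ]
stub ((581.249267578125, -60.552467346191406), 26.08806610107422)
cap 51.244499312334256 ((433.0322570800781, -299.0255432128906), 66.90967559814453)
```

Heights match: stub 247, ring 231, flange 208, and the cap top in the tray at 51. The ring is at about 0.04 rad, and the locked mark is at world angle ≈-0.71. With lug2 at angle 1.196 and tool yaw 2.77, j6 runs from about -1.25 to 1.7, so one grip covers the turn.

```bash
cat > turn.py <<'E'
from h import *
C=np.array([581.3,-60.5]); Rr=57.; Z=215.
def pose(a,z=Z): return [C[0]+Rr*np.cos(a),C[1]+Rr*np.sin(a),z], down(a+np.pi/2)
A0=1.196; G=2.288-np.pi/3   # ring value = G-a
E
python3 - <<'E'
from turn import *
T=np.arange(A0,A0-3.0,-0.12)
for a in T[::3]:
    q=manip.solve_ik(*pose(a)); assert q is not None,a
p,o=pose(A0,290); manip.grip(0.55); manip.reach(p,o); q=manip.read_state()["q"]; print(q)
print("guard",manip.line_to(pose(A0)[0],vel=100,guard=8))
manip.grip(0.0,f_grip=60); s=manip.read_state(); print(s["tcp_pos"],s["finger_gap"],s["grasp_force"],s["force"],s["clock"])
for a in T[1:]:
    if G-a>2.3: break
    p,o=pose(a); manip.line_to(p,vel=60,frame=o); s=manip.read_state(); f=s["force"]; t=np.array([-np.sin(a),np.cos(a)])
    rad=np.array([np.cos(a),np.sin(a)])
    print("%.2f t%.1f Ft %.1f Fr %.1f Fz %.1f gap %.3f q6 %.2f"%(G-a,s["clock"],f[:2]@t,f[:2]@rad,f[2],s["finger_gap"],s["q"][5]))
    if np.linalg.norm(f)>60: print("stop");break
E
```

```text
[-1.23667286e-01  2.84660938e-01  4.85102572e-01  1.77089514e+00
 -4.18862418e-05 -1.31932706e+00]
guard False
[602.2022333   -7.24373546 216.08179546] 0.11985511911972391 59.30904507637024 [-1.2744786   0.57778115  3.49888898] 17.325
0.16 t17.6 Ft -0.0 Fr 0.7 Fz 5.2 gap 0.128 q6 -1.20
0.28 t17.9 Ft 1.9 Fr -0.6 Fz 5.1 gap 0.122 q6 -1.09
0.40 t18.1 Ft 1.6 Fr -0.9 Fz 5.1 gap 0.124 q6 -0.97
0.52 t18.4 Ft 2.0 Fr -1.3 Fz 6.0 gap 0.123 q6 -0.86
0.64 t18.7 Ft 1.5 Fr -0.9 Fz 5.6 gap 0.121 q6 -0.75
0.76 t18.9 Ft 0.5 Fr -1.2 Fz 4.8 gap 0.120 q6 -0.64
0.88 t19.2 Ft 0.1 Fr -0.9 Fz 3.9 gap 0.124 q6 -0.53
1.00 t19.5 Ft 0.2 Fr -2.2 Fz 5.1 gap 0.123 q6 -0.41
1.12 t19.7 Ft -0.0 Fr -1.9 Fz 5.5 gap 0.122 q6 -0.31
1.24 t20.0 Ft -0.4 Fr -1.6 Fz 5.7 gap 0.125 q6 -0.20
1.36 t20.3 Ft -0.8 Fr -1.2 Fz 4.9 gap 0.125 q6 -0.09
1.48 t20.5 Ft -0.9 Fr -1.5 Fz 5.6 gap 0.124 q6 0.02
1.60 t20.8 Ft -1.4 Fr -2.3 Fz 4.8 gap 0.123 q6 0.13
1.72 t21.1 Ft -1.4 Fr -2.9 Fz 5.2 gap 0.126 q6 0.24
1.84 t21.3 Ft -1.6 Fr -2.2 Fz 5.4 gap 0.126 q6 0.35
1.96 t21.6 Ft -2.6 Fr -2.2 Fz 6.1 gap 0.123 q6 0.46
2.08 t21.9 Ft -2.5 Fr -1.4 Fz 5.4 gap 0.124 q6 0.57
2.20 t22.1 Ft -2.8 Fr -2.1 Fz 5.8 gap 0.125 q6 0.68
```

```bash
python3 - <<'E'
from turn import *
for v in list(np.arange(2.28,2.9,0.08))+[2.92,2.95,2.98,3.01]:
    a=G-v; p,o=pose(a); manip.line_to(p,vel=50,frame=o); s=manip.read_state(); f=s["force"]; t=np.array([-np.sin(a),np.cos(a)])
    print("%.2f t%.1f Ft %.1f |F| %.1f Mz %.2f gap %.3f q6 %.2f"%(v,s["clock"],f[:2]@t,np.linalg.norm(f),s["torque"][2],s["finger_gap"],s["q"][5]))
    if np.linalg.norm(f)>45: print("stop");break
manip.wait(0.3); s=manip.read_state(); print(s["force"],s["tcp_pos"])
m=manip.camera_model("wrist"); im,d=manip.camera("wrist"); save("w3",im)
E
```

```text
2.28 t22.4 Ft -2.7 |F| 7.0 Mz 0.10 gap 0.120 q6 0.75
2.36 t22.6 Ft -2.4 |F| 6.7 Mz 0.09 gap 0.120 q6 0.82
2.44 t22.9 Ft -2.1 |F| 7.1 Mz 0.07 gap 0.125 q6 0.90
2.52 t23.1 Ft -2.8 |F| 7.4 Mz 0.06 gap 0.125 q6 0.97
2.60 t23.4 Ft -0.6 |F| 6.4 Mz 0.36 gap 0.123 q6 1.05
2.68 t23.6 Ft -1.4 |F| 7.9 Mz 0.31 gap 0.123 q6 1.12
2.76 t23.9 Ft -3.2 |F| 8.9 Mz -0.11 gap 0.122 q6 1.20
2.84 t24.1 Ft -4.2 |F| 9.3 Mz -0.12 gap 0.124 q6 1.28
2.92 t24.4 Ft -2.4 |F| 9.1 Mz 0.06 gap 0.120 q6 1.36
2.95 t24.6 Ft -1.8 |F| 8.2 Mz 0.25 gap 0.124 q6 1.39
2.98 t24.9 Ft -1.1 |F| 7.3 Mz 0.21 gap 0.127 q6 1.42
3.01 t25.1 Ft -0.8 |F| 6.5 Mz 0.19 gap 0.126 q6 1.45
[-1.55809137 -1.41062426  8.20683937] [ 570.28570895 -117.01962634  216.01694564]
```

View pics/w3.png

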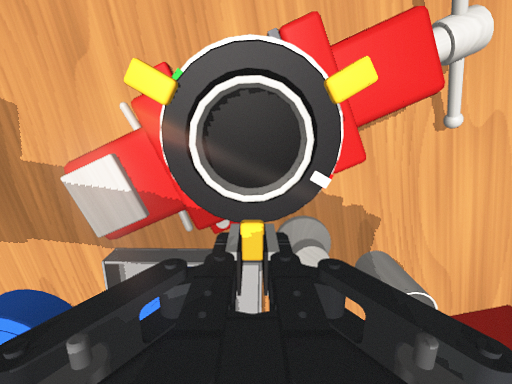

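The ring followed the grip, with index at (320,180), and it went over the catch. No stop contact force yet, so I keep turning gently until it is felt.

```bash
python3 - <<'E'
from turn import *
for v in np.arange(3.03,3.25,0.02):
    a=G-v; p,o=pose(a); manip.line_to(p,vel=20,frame=o); s=manip.read_state(); f=s["force"]; t=np.array([-np.sin(a),np.cos(a)])
    # moment about ring axis
    print("%.2f t%.1f Ft %.1f |F| %.1f Mz %.2f gap %.3f"%(v,s["clock"],f[:2]@t,np.linalg.norm(f),s["torque"][2],s["finger_gap"]))
    if f[:2]@t>14: print("stop");break
manip.grip(0.4); p=manip.read_state()["tcp_pos"]; manip.line_to([p[0],p[1],300],vel=200)
manip.line_to([545,-40,400],vel=250,frame=down(np.radians(29.7)))
from ring import measure
m=manip.camera_model("wrist"); im,d=manip.camera("wrist"); save("w4",im)
o=measure(m,im,C)
for k in o: print(k,*o[k],sep="\n ")
x,y=proj(m,[[*C,231]])[0].astype(int); save("w4c",cv2.resize(im[y-70:y+70,x-90:x+90],None,fx=4,fy=4,interpolation=cv2.INTER_CUBIC)); print(manip.read_state()["clock"])
E
```

```text
3.03 t25.7 Ft 1.0 |F| 6.6 Mz 0.52 gap 0.123
3.05 t26.0 Ft 3.3 |F| 6.5 Mz 0.74 gap 0.124
3.07 t26.2 Ft 6.7 |F| 8.1 Mz 0.97 gap 0.124
3.09 t26.5 Ft 8.4 |F| 9.3 Mz 0.53 gap 0.124
3.11 t26.7 Ft 11.1 |F| 11.4 Mz 0.70 gap 0.122
3.13 t27.0 Ft 13.3 |F| 13.7 Mz 0.86 gap 0.124
3.15 t27.2 Ft 16.1 |F| 16.2 Mz 1.06 gap 0.122
stop
lug
 ([543.3, -26.9], np.float64(50.7), np.float64(2.418), 190)
 ([628.0, -42.1], np.float64(50.2), np.float64(0.376), 189)
 ([572.3, -109.1], np.float64(49.4), np.float64(-1.755), 140)
green
 ([551.9, -23.7], np.float64(47.1), np.float64(2.246), 28)
white
 ([610.9, -85.6], np.float64(38.8), np.float64(-0.704), 22)
29.2083
```

View pics/w4c.png

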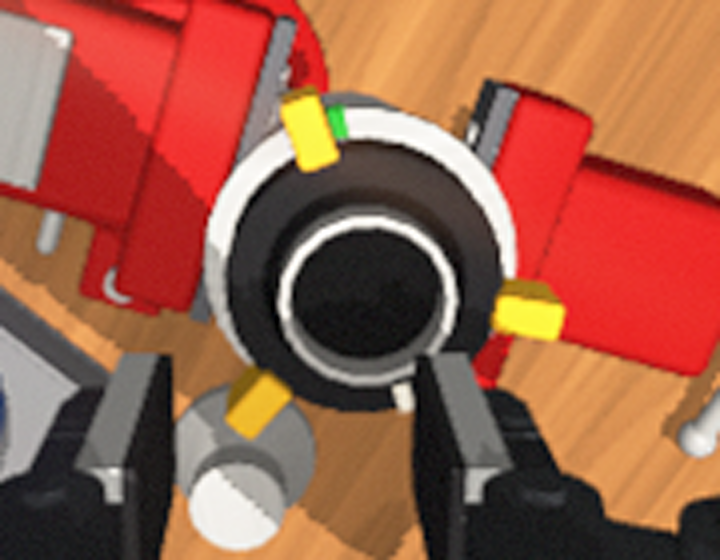

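The w4 crop shows lugs at angles that put the index at about -0.70 rad, or ring ≈2.99, and the stop force was felt. One measured look from the other side checks the red mark and the cap before I hand in.

```bash
python3 - <<'E'
from turn import *
from ring import measure
manip.reach([560,-20,420],down(np.radians(29.7+180)))
p=manip.read_state()["tcp_pos"]; manip.line_to([600,-80,420],vel=200)
m=manip.camera_model("wrist"); im,d=manip.camera("wrist"); o=measure(m,im,C)
for k in o: print(k,*o[k],sep="\n ")
t=manip.camera_model("top"); im,d=manip.camera("top"); b=cv2.inRange(cv2.cvtColor(im,cv2.COLOR_RGB2HSV),(100,130,60),(125,255,255))
ys,xs=np.where(b>0); P=bydepth(t,np.c_[xs,ys],d[ys,xs]); Q=P[np.hypot(P[:,0]-436,P[:,1]+303)<85]; T=Q[abs(Q[:,2]-np.median(Q[:,2]))<5]
print(np.median(Q[:,2]),T.mean(0)); s=manip.read_state(); print(s["clock"],s["force"])
E
```

```text
lug
 ([573.3, -110.9], np.float64(51.1), np.float64(-1.728), 152)
 ([629.6, -44.7], np.float64(50.8), np.float64(0.316), 149)
 ([544.1, -28.5], np.float64(49.1), np.float64(2.43), 139)
red
 ([618.3, -91.9], np.float64(48.5), np.float64(-0.704), 37)
white
 ([611.2, -86.0], np.float64(39.3), np.float64(-0.705), 33)
 ([545.2, -81.4], np.float64(41.8), np.float64(-2.617), 81)
51.460749704046066 [ 433.66377909 -298.49009285   51.38403848]
32.4333 [-0.28312784  0.27831392  0.7079104 ]
```

The index line (-0.705) and the red mark (-0.704) coincide, and the cap is flat in the tray, so I hand in.

```bash
python3 -c "
from h import *
print(manip.finish_job())"
```

```text
the job is handed in; nothing more can be done
None
```

The job is handed in, with no verdict returned: the cap stands open side down in the grey tray, about 5 mm off centre, and the lock ring was turned over its catch to the stop, with its index line measured within 0.001 rad of the red mark.

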